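Nest the casting tubs

TASK

Clear the moulding bench: nest the two loose oblong tubs into the one that stands in the low wooden tray, one after the other, so that all three make one upright stack in the tray, each tub fully home with its shoulder flat on the rim of the tub beneath. Either loose tub may go in first. Leave the mould half, the round cup and the spatula where they are, and let go of the stack.

Things in the scene. Friction and masses are not known exactly. Their poses are not given: they have to be found in the camera images.
- base_center (a point): Bottom tub, upright and loose in the tray's pocket. All three tubs are alike: dark grey plastic, open on top, 92 mm high, 0.08-0.17 kg. Top 32 mm: upright collar, 130 (x) x 64 (y) mm outside, 122 x 56 inside, 14 mm corner bevels. Under it a flat shoulder, then a body 60 mm high tapering from 117 x 51 to 97 x 31 mm at the foot. Point: on its axis, 46 mm above underside; z up, x lengthwise.
- tub_a_center (a point): Loose tub upright on the table, same shape as base_center's. Point on its axis, 46 mm above underside and below rim; z up, x lengthwise, y across its width; a half turn makes no difference. Grip the straight collar across its 64 mm width at mid-length, fingertips under 28 mm below the rim so that they clear the tub beneath.
- tub_b_center (a point): The other loose tub, same shape, point and axes as tub_a. A tub fully home has its shoulder on the rim of the tub beneath and stands 32 mm higher than that tub, with about 2.5 mm play on each side. If skewed or off-centre its shoulder stays up.
- tray: Low light-wood tray fixed to the table: plate 160 x 100 x 8 mm with ribs 12 mm high on it around a pocket of 106 x 40 mm. Origin: centre of its underside, on the table; x lengthwise. The bottom tub stands on the plate (underside 8 mm above the table) with about 4 mm play.
- mould_center (a point): Bystander: cream rubbery mould half, a block 90 x 120 x 44 mm with a recess on top, loose. Its centre, half-way up. Leave it.
- cup_center (a point): Bystander: round white tapered cup, rim 76 mm across, 85 mm high, loose. Its centre, half-way up. Leave it.
- spatula_grip (a point): Bystander: spatula 200 mm long lying flat on the table, loose. The middle of its handle. Leave it.

How it is judged:
By the outcome, as a careful person would: the job done as asked, in the order asked, and still so for the second after the job is handed in, with the robot touching nothing.
It also fails if it takes over 64 s, if anything falls off the work surface, if the arm or the gripper's body presses on something with over 40 N, if the wrist force passes 120 N, or if a joint passes its speed limit or range.

ROBOT

A 7-joint arm with a two-finger parallel gripper is mounted at the origin on the work surface. World frame = base frame: x ahead of the robot, y to its left, z up, the work surface at z = 0. Lengths are in m, angles in rad, forces in N, time in s.
With the tool pointing down it reaches from about 0.35 to 0.9 m from the base axis. Payload 8.1 kg.
Tool frame: the origin (TCP) lies on the centre line of the jaws, within the pads' length; the fingertips stand 17 mm ahead of it and the grasp point (between the pads) lies 2 mm behind it; z points along the fingers, y is the direction in which the jaws open and shut (so a half turn about z gives the same grasp; the last joint's range is limited). The gripper opens to 92 mm and grips with 3 to 60 N. Pads are 19 mm wide; open, the fingers measure 130 mm over their backs; the gripper's body (75 mm by 190 mm) begins 47 mm behind the grasp point.
Start: joints at [-1.426, 0.434, 0.025, 1.573, -0.012, 1.134, -0.075], TCP at [0.153, 0.606, 0.207] pointing down, gripper open.
Joint ranges: [-2.62, 2.62], [-0.44, 2.09], [-1.27, 1.32], [0.08, 2.57], [-1.32, 4.46], [0.12, 2], [-2.74, 2.74]. Speed limits (rad/s): [2.22, 2.22, 3.01, 3.01, 3.14, 3.14, 3.14].

INTERFACE

Orientations are given as a rotation vector (axis times angle).
In Python, from cell import arm, imaging, job gives the robot as it stands.
- The arm moves only by the tool jog_arm, never from a script. Its argument "moves" is a list of rows, each an object with "fingers": the closure, from -1 (fully open) to 1 (shut); "xyz": the shift along the tool's x, y, z in cm, a list of three; "angular": the turn, a rotation vector about the tool's x, y, z in rad, a list of three. In form: [{"fingers": fingers, "xyz": [dx, dy, dz], "angular": [ax, ay, az]}, ...]. A call has 1 to 12 rows; each row is the pose to reach, as a shift and turn from the pose commanded when the call began, along the tool's axes at that moment; what a row does not reach only later rows make up. A row lasts 1/8 s, in which the tool goes at most 62.5 mm and 10.7 degrees, less where a joint would pass 70% of its speed; a pose out of reach is approached as far as the arm can. A call with a gripper value outside its range is refused whole. The fingers move at their own pace and stop on an object; "grip_force" is the grip in N (left out, the last holds). Time passes only in rows, so rows that repeat a pose let the fingers close. It gives the time, the measured TCP pose, the force and the opening at its end, in the units of the state.
- arm.observe(): the state, without advancing time (a new reading comes with each control period).
- imaging.get_image(name): name is "scene" or "side" or "wrist"; returns the picture (420x560x3 uint8, red, green, blue); there is no depth.
- imaging.camera_params(name): a dict with "fx", "fy", "cx", "cy" (pixels), "rvec" (rotation vector, rad) and "tvec" (3), from world to camera coordinates, as OpenCV has them; the wrist camera has in their place "hand_eye" (4x4, takes a point from camera to tool coordinates, whose origin is the TCP and whose axes are the flange's). Camera axes: x right, y down, z forward; pixel columns grow to the right and rows downward; lengths in m; the calibration is good to about 2 mm. A picture is of the moment at which its call begins: read the wrist's pose just before it. camera_params takes no time and is no camera call.
- job.sign_off(): hands the job in, once; it reports no verdict.
The state is a dict: "clock": time; "joints": joint angles; "dq": joint speeds; "joint_efforts": joint torques, N m; "position": TCP position; "ee_rot": TCP orientation; "force": force on the tool from outside, world axes, zero at the start; "ft_torque": the same for the moment, N m; "width": opening from 0.0 (shut) to 1.0 (fully open).
Only numpy, scipy, OpenCV 4.12 (cv2) and the standard library are available. Lean on these libraries where they do the work, as an engineer would, in place of code of your own. Each camera call takes 0.05 s, during which the arm holds its last target. There are 200 camera calls.

## Working session

There is one attempt and no reset: what is moved stays moved. The work goes in short steps, Python scripts to look and compute and a tool call to move; the robot and the scene stay as the last step left them, time stands still between calls to the robot, and variables do not carry over. Pictures are saved under pics/ and viewed, about 8 in all and at most 12, crops included, and the job is handed in when it is done.

Besides the shell and the picture viewer there is one more tool, called after "Emit:" by a JSON object that holds its "fn" and its "kwargs", one argument or row to a line. jog_arm: Moves the arm, as the interface text tells. Its arguments: {"type":"object","properties":{"moves":{"type":"array"},"grip_force":{"type":"number"}},"required":["moves"]}

```bash
mkdir -p pics; python3 - <<'E'
from cell import arm, imaging, job
import cv2, numpy as np
print(arm.observe())
ims=[]
for n in ("scene","side","wrist"):
    im=imaging.get_image(n); cv2.imwrite(f"pics/{n}0.png",im[:,:,::-1]); p=imaging.camera_params(n); print(n,p)
E
```

```text
{'clock': 0.0, 'joints': array([-1.42558155,  0.4352179 ,  0.02492848,  1.57409055, -0.01157641,
        1.13397763, -0.07506506]), 'dq': array([-9.42621380e-06,  4.50400127e-04, -8.14194315e-04, -5.32882990e-04,
        1.36924490e-03,  5.16639465e-04, -1.96954312e-04]), 'joint_efforts': array([ 1.83038424e-03, -6.67862821e+01,  9.86196287e-01, -3.14447844e+01,
       -6.02817675e-02,  4.32719069e-02,  1.50455844e-04]), 'position': array([0.15321333, 0.60538046, 0.20655016]), 'ee_rot': array([-3.88240905e-01, -3.11746120e+00,  2.43194172e-03]), 'force': array([-0.15389924,  0.21448545, -0.95677767]), 'ft_torque': array([ 0.00199767,  0.00475593, -0.01686453]), 'width': 1.0000796741384073}
scene {'fx': 505.6621075486784, 'fy': 505.6621075486784, 'cx': 278.665107330896, 'cy': 217.49115214062618, 'rvec': array([ 1.07623085,  2.22593994, -1.15186548]), 'tvec': array([ 0.38004506, -0.21282961,  1.65360364])}
side {'fx': 490.60628446038373, 'fy': 490.60628446038373, 'cx': 272.89901902187466, 'cy': 212.188810542294, 'rvec': array([ 0.18757831, -2.8347796 ,  1.26516688]), 'tvec': array([0.60717018, 0.12102156, 1.05811768])}
wrist {'fx': 359.81690867316877, 'fy': 359.81690867316877, 'cx': 282.0631486685172, 'cy': 214.53674920586894, 'hand_eye': array([[-2.88296001e-05, -9.52351230e-01, -3.05003499e-01,
         8.32508345e-02],
       [ 9.99999981e-01,  3.16701558e-05, -1.93409949e-04,
         3.78166426e-04],
       [ 1.93853712e-04, -3.05003499e-01,  9.52351210e-01,
        -1.77695458e-01],
       [ 0.00000000e+00,  0.00000000e+00,  0.00000000e+00,
         1.00000000e+00]])}
```

View pics/scene0.png

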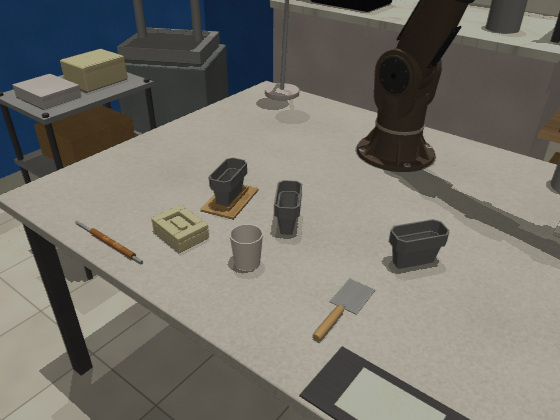

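View pics/side0.png

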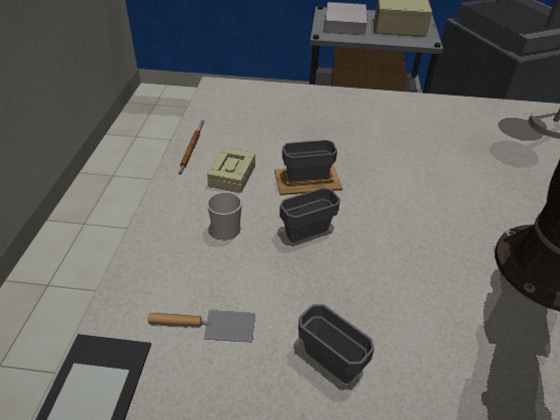

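The scene view shows the tray tub at about (228,180), a loose tub at (288,205) and another at (418,243). In the side view they are at (309,160), (310,215) and (335,342). I'll intersect the masks from both views on the rim plane.

```bash
cat > h.py <<'E'
import cv2, numpy as np
from scipy.spatial.transform import Rotation as R
from cell import arm, imaging, job
def cam(n, st=None):
    p=imaging.camera_params(n); K=np.array([[p['fx'],0,p['cx']],[0,p['fy'],p['cy']],[0,0,1]])
    if n!='wrist': return K,np.array(p['rvec']),np.array(p['tvec'])
    T=np.eye(4);T[:3,:3]=R.from_rotvec(st['ee_rot']).as_matrix();T[:3,3]=st['position']
    W=np.linalg.inv(T@p['hand_eye']); return K,R.from_matrix(W[:3,:3]).as_rotvec(),W[:3,3]
def proj(c,P): return cv2.projectPoints(np.asarray(P,float).reshape(-1,1,3),c[1],c[2],c[0],None)[0][:,0]
def toplane(c,uv,z):
    Rm=R.from_rotvec(c[1]).as_matrix(); o=-Rm.T@c[2]
    d=np.c_[np.asarray(uv,float),np.ones(len(uv))]@np.linalg.inv(c[0]).T@Rm
    return (o+d*((z-o[2])/d[:,2])[:,None])[:,:2]
def dark(im,lim=95):
    hsv=cv2.cvtColor(im,cv2.COLOR_RGB2HSV); return ((hsv[...,2]<lim)&(hsv[...,1]<70)).astype(np.uint8)
def blob(m,uv):
    n,l,s,_=cv2.connectedComponentsWithStats(m); u,v=uv
    w=l[v-12:v+13,u-12:u+13].ravel(); w=w[w>0]; k=np.bincount(w).argmax()
    cs,_=cv2.findContours((l==k).astype(np.uint8),0,2); c=max(cs,key=cv2.contourArea)
    return c,s[k]
E
python3 - <<'E'
from h import *
A=cv2.imread('pics/scene0.png')[:,:,::-1].copy();B=cv2.imread('pics/side0.png')[:,:,::-1].copy()
ca,cb=cam('scene'),cam('side')
for nm,ua,ub,z in (('base',(228,185),(309,163),.1),('near',(288,205),(310,215),.092),('far',(418,243),(335,342),.092)):
    M=[]
    for im,u in((A,ua),(B,ub)):
        c,s=blob(dark(im),u); m=np.zeros((420,560),np.uint8); cv2.drawContours(m,[cv2.convexHull(c)],-1,1,-1); M.append(m); print(nm,s)
    c0=toplane(cb,[ub],z)[0]
    g=np.stack(np.meshgrid(np.arange(-.15,.15,.001),np.arange(-.15,.15,.001)),-1).reshape(-1,2)+c0
    P=np.c_[g,np.full(len(g),z)]
    ok=np.ones(len(g),bool)
    for c,m in((ca,M[0]),(cb,M[1])):
        q=np.round(proj(c,P)).astype(int); ok&=m[q[:,1].clip(0,419),q[:,0].clip(0,559)]>0
    print(nm,c0,ok.sum(),cv2.minAreaRect((g[ok]*1000).astype(np.float32)))
E
```

```text
base [ 209  158   38   48 1222]
base [ 282  140   55   41 1826]
base [ 0.54867096 -0.16523177] 11114 ((550.774169921875, -201.7620391845703), (140.30857849121094, 107.37899780273438), 17.354022979736328)
near [ 274  181   28   58 1260]
near [ 277  188   63   59 2608]
near [0.53415289 0.00774926] 8656 ((548.9990234375, -24.01995086669922), (160.30833435058594, 66.56402587890625), 33.690067291259766)
far [ 388  220   61   54 2380]
far [ 294  305   80   86 4339]
far [0.47281614 0.31102268] 11180 ((486.56207275390625, 310.74859619140625), (109.81591796875, 130.73117065429688), 53.88066101074219)
```

View pics/wrist0.png

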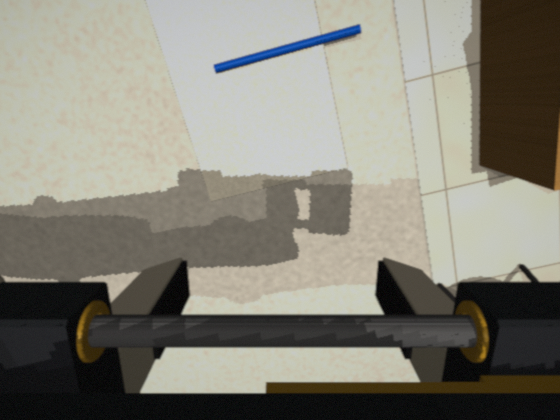

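Emit:
{"fn": "jog_arm", "kwargs": {
  "moves": [
    {"fingers": -1, "xyz": [-5, -2.6, -9], "angular": [0, 0, 0]},
    {"fingers": -1, "xyz": [-10, -5.2, -9], "angular": [0, 0, 0]},
    {"fingers": -1, "xyz": [-15, -8, -9], "angular": [0, 0, 0]},
    {"fingers": -1, "xyz": [-20, -10.5, -9], "angular": [0, 0, 0]},
    {"fingers": -1, "xyz": [-25, -13, -9], "angular": [0, 0, 0]},
    {"fingers": -1, "xyz": [-30, -15.7, -9], "angular": [0, 0, 0]},
    {"fingers": -1, "xyz": [-35, -18.3, -9], "angular": [0, 0, 0]},
    {"fingers": -1, "xyz": [-39, -20.5, -9], "angular": [0, 0, 0]},
    {"fingers": -1, "xyz": [-39, -20.5, -9], "angular": [0, 0, 0]},
    {"fingers": -1, "xyz": [-39, -20.5, -9], "angular": [0, 0, 0]},
    {"fingers": -1, "xyz": [-39, -20.5, -9], "angular": [0, 0, 0]}
  ]
}}

```text
clock: 1.52
position: [0.4799, 0.3129, 0.2972]
ee_rot: [-0.384, -3.117, -0.0]
force: [0.6, 0.0, 0.1]
width: 1.005
```

```bash
python3 - <<'E'
from h import *
s=arm.observe(); print(s['clock'],s['position'],s['ee_rot'],s['joints'])
im=imaging.get_image('wrist'); cv2.imwrite('pics/w1.png',im[:,:,::-1])
np.save('w1.npy',np.r_[s['position'],s['ee_rot']])
E
```

```text
1.525 [0.47993886 0.31287689 0.29720093] [-3.84356992e-01 -3.11730713e+00 -4.92089720e-04] [-0.83205725  0.28747615  0.21556509  1.57654608 -0.06398037  1.28471573
  0.71845136]
```

View pics/w1.png

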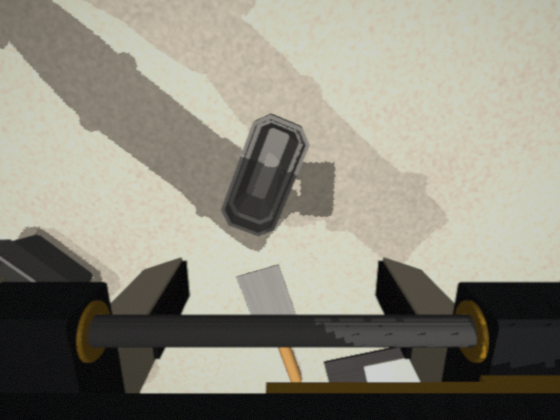

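The tub's rim is centred near (265,174) and its long axis is tilted about 20° from the image vertical.

```bash
cat >> h.py <<'E'
def wtub(im,st,uv,z,lims=(75,85,95,105,115,125),sat=45):
    "rim rectangle in world, for several thresholds"
    c=cam('wrist',st); Rt=R.from_rotvec(st['ee_rot']).as_matrix()
    hsv=cv2.cvtColor(im,cv2.COLOR_RGB2HSV)
    for L in lims:
        m=((hsv[...,2]<L)&(hsv[...,1]<sat)).astype(np.uint8)
        m=cv2.morphologyEx(m,cv2.MORPH_OPEN,np.ones((3,3)))
        try: k,s=blob(m,uv)
        except Exception: continue
        (x,y),(w,h),a=cv2.minAreaRect((toplane(c,cv2.convexHull(k)[:,0],z)*1000).astype(np.float32))
        if w<h: w,h,a=h,w,a+90
        a=np.deg2rad(a); v=Rt.T@[np.cos(a),np.sin(a),0]
        d=Rt.T@np.r_[np.array([x,y])/1000-st['position'][:2],0]
        print(L,s,'c',round(x,1),round(y,1),'size',round(w,1),round(h,1),'yaw',round(np.rad2deg(a),1),'tool dxy cm',d[:2].round(4)*100,'turn rad',round(np.arctan(v[1]/v[0]),3))
E
python3 - <<'E'
from h import *
p=np.load('w1.npy'); im=cv2.imread('pics/w1.png')[:,:,::-1].copy()
hsv=cv2.cvtColor(im,cv2.COLOR_RGB2HSV)
print(hsv[130,225:330:3].tolist()); print(hsv[195,205:345:3].tolist())
wtub(im,dict(position=p[:3],ee_rot=p[3:]),(265,174),.092)
E
```

```text
[[29, 27, 210], [25, 29, 211], [25, 29, 212], [29, 27, 210], [25, 29, 212], [33, 22, 212], [29, 27, 210], [22, 31, 211], [21, 31, 172], [23, 18, 128], [20, 14, 110], [20, 18, 129], [15, 19, 53], [30, 11, 48], [15, 19, 54], [20, 18, 127], [23, 15, 134], [17, 18, 128], [25, 16, 96], [23, 21, 48], [20, 19, 41], [23, 17, 60], [19, 18, 112], [19, 17, 121], [18, 14, 94], [20, 18, 130], [21, 30, 162], [20, 37, 188], [18, 37, 191], [20, 36, 196], [20, 36, 196], [19, 37, 195], [21, 36, 190], [20, 39, 192], [18, 38, 199]]
[[21, 37, 137], [20, 38, 134], [19, 36, 136], [18, 37, 138], [20, 37, 143], [20, 37, 143], [21, 36, 143], [17, 23, 102], [8, 14, 72], [18, 20, 64], [18, 22, 57], [10, 19, 40], [10, 18, 42], [10, 17, 44], [10, 16, 49], [15, 18, 56], [20, 20, 77], [30, 12, 82], [24, 15, 85], [18, 15, 85], [18, 17, 75], [23, 20, 52], [30, 25, 51], [18, 25, 51], [20, 14, 56], [12, 19, 66], [18, 28, 45], [18, 19, 67], [20, 29, 106], [21, 35, 118], [21, 36, 114], [20, 39, 172], [21, 36, 114], [22, 35, 109], [21, 38, 114], [19, 37, 116], [19, 39, 110], [18, 39, 112], [18, 38, 113], [19, 36, 114], [21, 36, 113], [21, 36, 120], [21, 35, 115], [17, 36, 185], [19, 38, 190], [20, 37, 186], [19, 37, 193]]
75 [ 225  124   73  109 3660] c 475.6 294.0 size 118.9 59.6 yaw 143.9 tool dxy cm [-0.04 -1.93] turn rad 0.384
85 [ 224  123   74  112 4103] c 476.0 293.5 size 120.9 61.2 yaw 143.7 tool dxy cm [-0.09 -1.97] turn rad 0.389
95 [ 222  123   77  112 4640] c 475.9 293.0 size 122.3 63.2 yaw 144.0 tool dxy cm [-0.09 -2.02] turn rad 0.382
105 [ 222  123   83  113 4953] c 475.3 293.6 size 125.0 64.6 yaw 144.1 tool dxy cm [-0.02 -1.98] turn rad 0.38
115 [ 221  123   98  113 5471] c 479.1 296.7 size 129.5 78.8 yaw 130.8 tool dxy cm [-0.31 -1.59] turn rad 0.613
125 [ 221  119  113  117 7467] c 489.4 313.6 size 127.2 115.6 yaw 144.1 tool dxy cm [-0.9  0.3] turn rad 0.381
```

```bash
python3 - <<'E'
from h import *
p=np.load('w1.npy'); im=cv2.imread('pics/w1.png')[:,:,::-1].copy()
for s in (27,31):wtub(im,dict(position=p[:3],ee_rot=p[3:]),(265,174),.092,(130,140,150),s)
E
```

```text
130 [ 222  119   85  117 5299] c 474.1 293.4 size 126.6 63.6 yaw 143.6 tool dxy cm [ 0.09 -2.03] turn rad 0.389
140 [ 222  115   86  121 6154] c 472.7 294.5 size 130.3 63.6 yaw 143.6 tool dxy cm [ 0.26 -1.96] turn rad 0.389
150 [ 222  115   87  121 6256] c 472.6 294.4 size 130.3 63.8 yaw 143.6 tool dxy cm [ 0.26 -1.97] turn rad 0.389
130 [ 221  119   86  117 5593] c 474.4 293.5 size 127.0 64.8 yaw 143.3 tool dxy cm [ 0.07 -2.01] turn rad 0.395
140 [ 221  114   87  122 6445] c 472.9 294.7 size 130.8 64.8 yaw 143.3 tool dxy cm [ 0.24 -1.94] turn rad 0.395
150 [ 221  114   88  122 6549] c 472.8 294.6 size 130.7 65.3 yaw 143.6 tool dxy cm [ 0.25 -1.95] turn rad 0.39
```

Emit:
{"fn": "jog_arm", "kwargs": {
  "moves": [
    {"fingers": -1, "xyz": [0.25, -1.95, 3], "angular": [0, 0, 0.13]},
    {"fingers": -1, "xyz": [0.25, -1.95, 8], "angular": [0, 0, 0.26]},
    {"fingers": -1, "xyz": [0.25, -1.95, 13], "angular": [0, 0, 0.39]},
    {"fingers": -1, "xyz": [0.25, -1.95, 17], "angular": [0, 0, 0.39]},
    {"fingers": -1, "xyz": [0.25, -1.95, 20], "angular": [0, 0, 0.39]},
    {"fingers": -1, "xyz": [0.25, -1.95, 21.2], "angular": [0, 0, 0.39]},
    {"fingers": -1, "xyz": [0.25, -1.95, 21.2], "angular": [0, 0, 0.39]},
    {"fingers": 1, "xyz": [0.25, -1.95, 21.2], "angular": [0, 0, 0.39]},
    {"fingers": 1, "xyz": [0.25, -1.95, 21.2], "angular": [0, 0, 0.39]},
    {"fingers": 1, "xyz": [0.25, -1.95, 21.2], "angular": [0, 0, 0.39]},
    {"fingers": 1, "xyz": [0.25, -1.95, 21.2], "angular": [0, 0, 0.39]},
    {"fingers": 1, "xyz": [0.25, -1.95, 21.2], "angular": [0, 0, 0.39]}
  ],
  "grip_force": 25
}}

```text
clock: 3.08
position: [0.4739, 0.2932, 0.0854]
ee_rot: [0.985, 2.983, 0.0]
force: [0.6, -0.4, 0.3]
width: 0.509
```

Emit:
{"fn": "jog_arm", "kwargs": {
  "moves": [
    {"fingers": 1, "xyz": [0, 0, 0], "angular": [0, 0, 0]},
    {"fingers": 1, "xyz": [0, 0, 0], "angular": [0, 0, 0]},
    {"fingers": 1, "xyz": [0, 0, 0], "angular": [0, 0, 0]}
  ]
}}

```text
clock: 3.45
position: [0.4739, 0.2932, 0.0853]
ee_rot: [-0.985, -2.983, 0.0]
force: [-0.9, 1.0, 0.0]
width: 0.179
```

```bash
python3 - <<'E'
from h import *
s=arm.observe(); print(s['clock'],s['position'],s['force'],s['width'])
im=imaging.get_image('wrist'); cv2.imwrite('pics/w2.png',im[:,:,::-1])
E
```

```text
3.45 [0.47388337 0.29320197 0.08530521] [-0.90175278  0.95981862  0.00720225] 0.1789594541360301
```

View pics/w2.png

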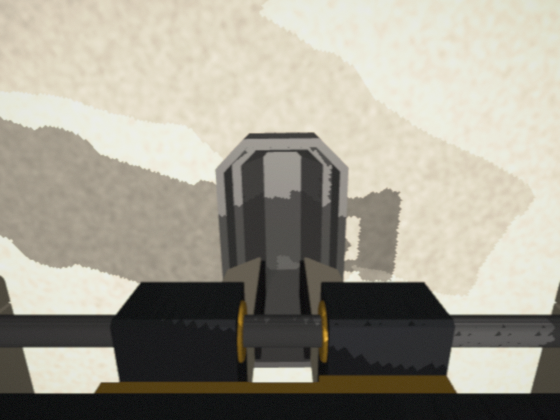

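The gripper closed past 64 mm without resistance. In the wrist view the fingers (262,260)/(303,260) seem to be above the rim, so they look shorter than described. I'll reopen and check from the side.

Emit:
{"fn": "jog_arm", "kwargs": {
  "moves": [
    {"fingers": -1, "xyz": [0, 0, 0], "angular": [0, 0, 0]},
    {"fingers": -1, "xyz": [0, 0, 0], "angular": [0, 0, 0]},
    {"fingers": -1, "xyz": [0, 0, 0], "angular": [0, 0, 0]},
    {"fingers": -1, "xyz": [0, 0, 0], "angular": [0, 0, 0]},
    {"fingers": -1, "xyz": [0, 0, 0], "angular": [0, 0, 0]},
    {"fingers": -1, "xyz": [0, 0, 0], "angular": [0, 0, 0]},
    {"fingers": -1, "xyz": [0, 0, 0], "angular": [0, 0, 0]}
  ]
}}

```text
clock: 4.38
position: [0.4739, 0.2932, 0.0853]
ee_rot: [-0.985, -2.983, -0.0]
force: [0.4, -0.4, 1.0]
width: 0.851
```

```bash
python3 - <<'E'
from h import *
s=arm.observe(); print(s['clock'],s['position'],s['force'],s['width'])
a=imaging.get_image('side');b=imaging.get_image('scene')
T=R.from_rotvec(s['ee_rot']).as_matrix()
out=[]
for n,im in(('side',a),('scene',b)):
    c=cam(n)
    P=np.array([[0,.046,.017],[0,-.046,.017],[0,.046,-.019],[0,-.046,-.019],[0,0,0]])@T.T+s['position']
    q=proj(c,P);print(n,q.round(1).tolist())
    u,v=q[4].round().astype(int); u0=u-65;v0=v-70
    out.append(cv2.resize(im[v0:v0+130,u0:u0+130],(400,400),interpolation=cv2.INTER_CUBIC)); print(u0,v0)
cv2.imwrite('pics/s3.png',np.hstack(out)[:,:,::-1])
E
```

```text
4.375 [0.47388466 0.2932051  0.0853278 ] [ 0.38665231 -0.41695878  0.97202754] 0.8507969280938844
side [[315.8, 358.1], [349.6, 324.6], [317.6, 345.8], [352.2, 312.1], [334.3, 335.1]]
269 265
scene [[427.5, 250.8], [408.2, 227.2], [430.5, 238.0], [410.6, 214.7], [418.8, 232.7]]
354 163
```

View pics/s3.png

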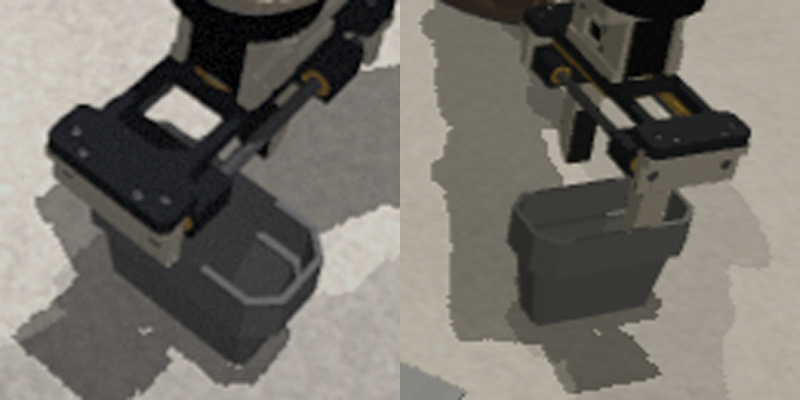

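Both views put the fingertips about 19 mm *behind* the reported TCP: the scene tips at (433,238) and (411,215) match that prediction. The stated 17 mm ahead is about 36 mm off. I'll go lower by that difference.

Emit:
{"fn": "jog_arm", "kwargs": {
  "moves": [
    {"fingers": -1, "xyz": [0, 0, 0], "angular": [0, 0, 0]},
    {"fingers": -1, "xyz": [0, 0, 0], "angular": [0, 0, 0]},
    {"fingers": -1, "xyz": [0, 0, 1], "angular": [0, 0, 0]},
    {"fingers": -1, "xyz": [0, 0, 2], "angular": [0, 0, 0]},
    {"fingers": -1, "xyz": [0, 0, 3], "angular": [0, 0, 0]},
    {"fingers": -1, "xyz": [0, 0, 3.4], "angular": [0, 0, 0]},
    {"fingers": -1, "xyz": [0, 0, 3.4], "angular": [0, 0, 0]},
    {"fingers": 1, "xyz": [0, 0, 3.4], "angular": [0, 0, 0]},
    {"fingers": 1, "xyz": [0, 0, 3.4], "angular": [0, 0, 0]},
    {"fingers": 1, "xyz": [0, 0, 3.4], "angular": [0, 0, 0]},
    {"fingers": 1, "xyz": [0, 0, 3.4], "angular": [0, 0, 0]},
    {"fingers": 1, "xyz": [0, 0, 3.4], "angular": [0, 0, 0]}
  ]
}}

```text
clock: 5.98
position: [0.474, 0.2933, 0.0515]
ee_rot: [0.985, 2.983, 0.0]
force: [0.2, 0.3, 2.6]
width: 0.693
```

Emit:
{"fn": "jog_arm", "kwargs": {
  "moves": [
    {"fingers": 1, "xyz": [0, 0, -1], "angular": [0, 0, 0]},
    {"fingers": 1, "xyz": [0, 0, -4], "angular": [0, 0, 0]},
    {"fingers": 1, "xyz": [0, 0, -8], "angular": [0, 0, 0]},
    {"fingers": 1, "xyz": [0, 0, -13], "angular": [0, 0, 0]},
    {"fingers": 1, "xyz": [0, 0, -18], "angular": [0, 0, 0]},
    {"fingers": 1, "xyz": [0, 0, -23], "angular": [0, 0, 0]},
    {"fingers": 1, "xyz": [0, 0, -27], "angular": [0, 0, 0]},
    {"fingers": 1, "xyz": [0, 0, -29], "angular": [0, 0, 0]},
    {"fingers": 1, "xyz": [0, 0, -29], "angular": [0, 0, 0]}
  ]
}}

```text
clock: 7.1
position: [0.4744, 0.2933, 0.343]
ee_rot: [0.985, 2.981, 0.004]
force: [0.5, 0.3, -1.8]
width: 0.692
```

```bash
python3 - <<'E'
from h import *
s=arm.observe(); print(s['clock'],s['position'],s['ee_rot'],s['force'],s['width'],s['joints'].round(2))
for n,u in (('side',(308,182)),('scene',(230,198))):
    im=cv2.imread(f'pics/{n}0.png'); hsv=cv2.cvtColor(im,cv2.COLOR_BGR2HSV)
    m=cv2.inRange(hsv,(5,90,60),(25,255,255)); c,st=blob(m,u); print(n,st)
    h=cv2.convexHull(c); print(cv2.minAreaRect((toplane(cam(n),h[:,0],.01)*1000).astype(np.float32)))
E
```

```text
7.1 [0.4743869  0.29330592 0.34302765] [0.98482506 2.98149036 0.00408018] [ 0.51944592  0.32694088 -1.7671471 ] 0.6921423181563437 [-0.88  0.24  0.3   1.54 -0.07  1.37  0.36]
side [275 165  67  29 870]
((549.7523193359375, -219.61087036132812), (158.41661071777344, 102.9216079711914), 15.436651229858398)
scene [201 185  57  34 782]
((554.939453125, -218.08566284179688), (166.8581085205078, 100.98625946044922), 14.893389701843262)
```

Emit:
{"fn": "jog_arm", "kwargs": {
  "moves": [
    {"fingers": 1, "xyz": [-2, -3, -1.7], "angular": [0, 0, 0.18]},
    {"fingers": 1, "xyz": [-4, -6.5, -1.7], "angular": [0, 0, 0.36]},
    {"fingers": 1, "xyz": [-6.5, -10.5, -1.7], "angular": [0, 0, 0.54]},
    {"fingers": 1, "xyz": [-9, -14.5, -1.7], "angular": [0, 0, 0.72]},
    {"fingers": 1, "xyz": [-11.5, -18.5, -1.7], "angular": [0, 0, 0.9]},
    {"fingers": 1, "xyz": [-14.5, -23, -1.7], "angular": [0, 0, 1.08]},
    {"fingers": 1, "xyz": [-17.5, -27.5, -1.7], "angular": [0, 0, 1.26]},
    {"fingers": 1, "xyz": [-20.5, -32, -1.7], "angular": [0, 0, 1.44]},
    {"fingers": 1, "xyz": [-23, -36, -1.7], "angular": [0, 0, 1.62]},
    {"fingers": 1, "xyz": [-25.5, -40, -1.7], "angular": [0, 0, 1.8]},
    {"fingers": 1, "xyz": [-27.5, -43.5, -1.7], "angular": [0, 0, 1.98]},
    {"fingers": 1, "xyz": [-29, -46, -1.7], "angular": [0, 0, 2.16]}
  ]
}}

```text
clock: 8.6
position: [0.4315, -0.2506, 0.3572]
ee_rot: [-3.097, -0.525, 0.002]
force: [-0.0, 0.6, -1.4]
width: 0.693
```

Emit:
{"fn": "jog_arm", "kwargs": {
  "moves": [
    {"fingers": 1, "xyz": [0, 0, 0], "angular": [0, 0, 0.076]},
    {"fingers": 1, "xyz": [0, 0, 0], "angular": [0, 0, 0.076]},
    {"fingers": 1, "xyz": [0, 0, 0], "angular": [0, 0, 0.076]}
  ]
}}

```text
clock: 8.98
position: [0.4328, -0.2484, 0.3577]
ee_rot: [-3.112, -0.423, 0.001]
force: [-0.0, 0.0, -0.9]
width: 0.694
```

```bash
python3 - <<'E'
from h import *
s=arm.observe(); print(s['clock'],s['position'],s['ee_rot'],s['width'],s['joints'].round(2))
im=imaging.get_image('wrist'); cv2.imwrite('pics/w4.png',im[:,:,::-1])
np.save('w4.npy',np.r_[s['position'],s['ee_rot']])
print(proj(cam('wrist',s),[[.55,-.219,.1]]))
E
```

```text
8.975 [ 0.43278216 -0.24837659  0.35770595] [-3.11225860e+00 -4.23317289e-01  1.34568343e-03] 0.6942837729136112 [-0.37  0.15  0.93  1.67 -0.12  1.39 -0.72]
[[285.32530768  63.33857445]]
```

View pics/w4.png

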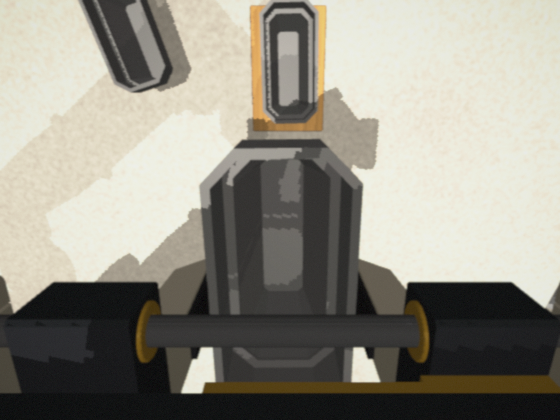

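The view is clear. The base tub's rim is centred near (289,62), the held tub's rim runs from row 149 to 367, and the near tub is at (130,40), cut off at the top.

```bash
python3 - <<'E'
from h import *
p=np.load('w4.npy'); im=cv2.imread('pics/w4.png')[:,:,::-1].copy(); st=dict(position=p[:3],ee_rot=p[3:])
for s in (27,31):wtub(im,st,(285,62),.1,(130,140,150),s)
c=cam('wrist',dict(position=np.zeros(3),ee_rot=np.zeros(3)))
print('held',toplane(c,[[280,149],[280,367],[201,190],[362,190]],-.0405))
hsv=cv2.cvtColor(im,cv2.COLOR_RGB2HSV); print(hsv[134:160,280,2],hsv[340:380,280,2]); print(hsv[200,190:225,2],hsv[200,350:375,2])
print(np.rad2deg(R.from_rotvec(p[3:]).as_matrix()[:2,0]@np.array([[1],[0]])), np.rad2deg(np.arctan2(*R.from_rotvec(p[3:]).as_matrix()[[1,0],0])))
E
```

```text
130 [ 269   13   47  109 2879] c 546.1 -228.2 size 113.5 51.0 yaw 17.2 tool dxy cm [11.46  1.08] turn rad -0.029
140 [ 263    1   53  121 3762] c 550.4 -223.5 size 124.5 57.6 yaw 17.1 tool dxy cm [12.    0.74] turn rad -0.028
150 [ 263    1   53  121 4072] c 550.5 -223.5 size 124.5 58.1 yaw 16.8 tool dxy cm [12.01  0.75] turn rad -0.023
130 [ 269   13   48  109 2884] c 546.3 -228.8 size 113.5 52.2 yaw 17.2 tool dxy cm [11.46  1.14] turn rad -0.029
140 [ 263    1   54  121 3772] c 550.6 -224.0 size 124.5 58.8 yaw 17.2 tool dxy cm [12.   0.8] turn rad -0.029
150 [ 263    1   54  121 4082] c 550.7 -224.0 size 124.5 59.2 yaw 16.8 tool dxy cm [12.01  0.8 ] turn rad -0.023
held [[ 0.06533366 -0.00113675]
 [-0.03505329 -0.00131647]
 [ 0.04938204 -0.03213569]
 [ 0.04938518  0.03097637]]
[162 159 159 158 148 106  69  60  56  58  57  58  62  93 148 162 164 162
 164 162 163 163 162 161 147 117] [57 55 57 53 54 53 51 56 59 60 62 62 61 61 61 62 61 58 57 62 73 79 77 80
 79 77 75 68 61 56 56 56 57 57 54 55 58 56 54 57]
[240 240 240 240 240 240 239 239 237 227 195 165 158 156 156 156 157 158
 156 141 108  64  49  48  45  47  48  46  45  48  46  48  54  67  80] [ 49  57  66  77  80  82  81  81  81  80  88 124 194 233 239 240 239 239
 239 239 239 239 239 239 240]
[55.21427982] 15.491249994617801
```

```bash
python3 - <<'E'
from h import *
im=cv2.imread('pics/w4.png'); hsv=cv2.cvtColor(im,cv2.COLOR_BGR2HSV)
for r in (40,62,90): print(r,hsv[r,246:332,1:].tolist())
print('col',hsv[0:20,290,1:].tolist(), hsv[105:140,290,1:].tolist())
E
```

```text
40 [[34, 223], [34, 223], [32, 225], [38, 223], [60, 210], [115, 208], [141, 226], [143, 230], [145, 225], [145, 222], [145, 220], [147, 221], [142, 225], [121, 225], [79, 209], [33, 191], [17, 179], [18, 154], [14, 113], [17, 106], [15, 139], [17, 163], [16, 157], [19, 123], [17, 77], [17, 61], [16, 62], [21, 61], [21, 61], [13, 60], [22, 71], [19, 108], [18, 153], [16, 177], [15, 183], [18, 183], [17, 183], [17, 183], [17, 184], [17, 183], [18, 184], [18, 183], [18, 183], [17, 184], [18, 184], [18, 184], [18, 184], [17, 183], [18, 183], [17, 183], [17, 179], [17, 164], [16, 126], [12, 82], [11, 67], [12, 65], [12, 66], [15, 66], [19, 67], [8, 66], [19, 67], [18, 86], [18, 129], [16, 157], [17, 161], [17, 152], [16, 128], [17, 91], [17, 105], [17, 147], [18, 174], [34, 187], [86, 216], [126, 233], [138, 237], [131, 237], [130, 237], [130, 235], [116, 231], [68, 230], [27, 233], [17, 235], [16, 235], [16, 235], [18, 236], [19, 236]]
62 [[33, 226], [34, 225], [35, 224], [36, 221], [46, 211], [82, 201], [133, 213], [145, 222], [144, 225], [146, 226], [144, 225], [146, 226], [144, 228],
[... 1619 characters left out ...]
8], [133, 232], [104, 216], [50, 202], [25, 215], [18, 224], [25, 215], [32, 193], [33, 178], [35, 170], [36, 170]]
col [[17, 167], [16, 140], [15, 87], [10, 53], [10, 50], [15, 50], [5, 51], [15, 70], [15, 119], [17, 164], [17, 176], [16, 175], [17, 165], [15, 123], [16, 79], [12, 63], [12, 63], [13, 61], [8, 62], [12, 64]] [[13, 78], [19, 68], [12, 62], [12, 63], [8, 62], [12, 65], [12, 62], [16, 64], [12, 65], [17, 73], [13, 81], [12, 84], [15, 84], [14, 74], [19, 68], [16, 78], [19, 82], [48, 95], [103, 129], [136, 161], [145, 167], [147, 170], [146, 170], [146, 171], [146, 168], [127, 155], [65, 146], [42, 157], [38, 163], [36, 164], [37, 165], [38, 166], [37, 166], [37, 151], [28, 99]]
```

```bash
python3 - <<'E'
from h import *
p=np.load('w4.npy'); st=dict(position=p[:3],ee_rot=p[3:]); Rt=R.from_rotvec(p[3:]).as_matrix()
w=toplane(cam('wrist',st),[[260.5,40],[317.5,40],[262.5,90],[316.5,90],[290,122.3],[289,-.5]],.1)
t=(np.c_[w-p[:2],np.zeros(6)]@Rt)*100; print(t.round(2))
a=np.arctan2(t[0]-t[2],1)
for i,j in((0,2),(1,3)): d=t[i]-t[j]; print('edge turn',np.arctan2(d[1],d[0]))
E
```

```text
[[ 1.445e+01 -2.440e+00 -1.000e-02]
 [ 1.445e+01  3.830e+00 -1.000e-02]
 [ 9.260e+00 -2.300e+00 -1.000e-02]
 [ 9.260e+00  3.870e+00 -1.000e-02]
 [ 5.670e+00  8.700e-01 -0.000e+00]
 [ 1.837e+01  6.700e-01 -1.000e-02]]
edge turn -0.025560787053692212
edge turn -0.0082462881957787
```

Emit:
{"fn": "jog_arm", "kwargs": {
  "moves": [
    {"fingers": 1, "xyz": [4, 0.78, 1], "angular": [0, 0, -0.02]},
    {"fingers": 1, "xyz": [8, 0.78, 3], "angular": [0, 0, -0.02]},
    {"fingers": 1, "xyz": [11, 0.78, 6], "angular": [0, 0, -0.02]},
    {"fingers": 1, "xyz": [12.05, 0.78, 9], "angular": [0, 0, -0.02]},
    {"fingers": 1, "xyz": [12.05, 0.78, 13], "angular": [0, 0, -0.02]},
    {"fingers": 1, "xyz": [12.05, 0.78, 16], "angular": [0, 0, -0.02]},
    {"fingers": 1, "xyz": [12.05, 0.78, 18.5], "angular": [0, 0, -0.02]},
    {"fingers": 1, "xyz": [12.05, 0.78, 20], "angular": [0, 0, -0.02]},
    {"fingers": 1, "xyz": [12.05, 0.78, 21], "angular": [0, 0, -0.02]},
    {"fingers": 1, "xyz": [12.05, 0.78, 22], "angular": [0, 0, -0.02]},
    {"fingers": 1, "xyz": [12.05, 0.78, 22.5], "angular": [0, 0, -0.02]},
    {"fingers": 1, "xyz": [12.05, 0.78, 22.5], "angular": [0, 0, -0.02]}
  ]
}}

```text
clock: 10.52
position: [0.5512, -0.2247, 0.1333]
ee_rot: [-3.109, -0.45, -0.0]
force: [-0.3, 0.3, -1.5]
width: 0.694
```

```bash
python3 - <<'E'
from h import *
s=arm.observe(); print(s['clock'],s['position'],s['ee_rot'],s['force'],s['width'],s['joints'].round(2))
a=imaging.get_image('side');b=imaging.get_image('scene'); 
for n,im in(('side',a),('scene',b)): print(n,proj(cam(n),[[.55,-.22,.1]]))
cv2.imwrite('pics/s5.png',np.hstack([cv2.resize(a[90:210,240:360],(400,400),interpolation=2),cv2.resize(b[100:220,170:290],(400,400),interpolation=2)])[:,:,::-1])
E
```

```text
10.525 [ 0.55122332 -0.22468677  0.13332808] [-3.10907282e+00 -4.50409912e-01 -1.25555747e-05] [-0.25883834  0.26096462 -1.49455606] 0.6939973954723818 [-0.23  0.55  0.78  1.78 -0.45  1.   -0.55]
side [[309.9915205  149.75748653]]
scene [[229.37588098 169.50752627]]
```

View pics/s5.png

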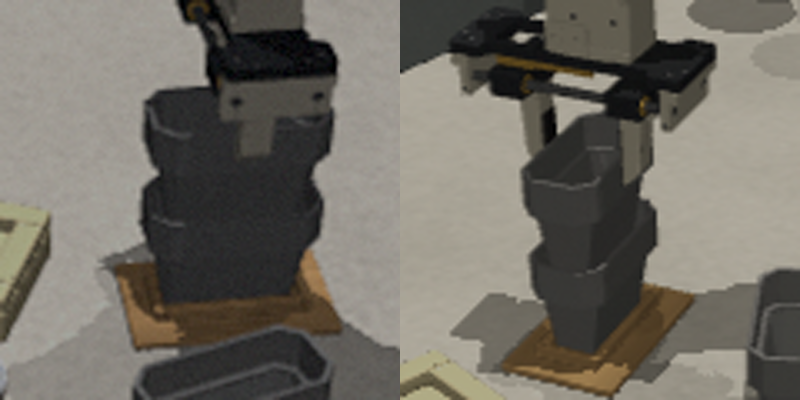

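The held tub's foot is inside the base tub and lined up in both views. Lowering slowly.

Emit:
{"fn": "jog_arm", "kwargs": {
  "moves": [
    {"fingers": 1, "xyz": [0, 0, 1], "angular": [0, 0, 0]},
    {"fingers": 1, "xyz": [0, 0, 2], "angular": [0, 0, 0]},
    {"fingers": 1, "xyz": [0, 0, 2.8], "angular": [0, 0, 0]},
    {"fingers": 1, "xyz": [0, 0, 3.2], "angular": [0, 0, 0]},
    {"fingers": 1, "xyz": [0, 0, 3.6], "angular": [0, 0, 0]},
    {"fingers": 1, "xyz": [0, 0, 3.9], "angular": [0, 0, 0]},
    {"fingers": 1, "xyz": [0, 0, 3.9], "angular": [0, 0, 0]}
  ]
}}

```text
clock: 11.5
position: [0.5512, -0.2246, 0.0942]
ee_rot: [-3.109, -0.45, 0.0]
force: [-0.4, -0.1, -1.2]
width: 0.697
```

Emit:
{"fn": "jog_arm", "kwargs": {
  "moves": [
    {"fingers": 1, "xyz": [0, 0, 0.15], "angular": [0, 0, 0]},
    {"fingers": 1, "xyz": [0, 0, 0.25], "angular": [0, 0, 0]},
    {"fingers": 1, "xyz": [0, 0, 0.25], "angular": [0, 0, 0]}
  ]
}}

```text
clock: 11.88
position: [0.5512, -0.2246, 0.0918]
ee_rot: [-3.109, -0.45, -0.0]
force: [-0.4, -0.0, -1.9]
width: 0.692
```

Emit:
{"fn": "jog_arm", "kwargs": {
  "moves": [
    {"fingers": 1, "xyz": [0, 0, 0.1], "angular": [0, 0, 0]},
    {"fingers": 1, "xyz": [0, 0, 0.15], "angular": [0, 0, 0]},
    {"fingers": 1, "xyz": [0, 0, 0.15], "angular": [0, 0, 0]}
  ]
}}

```text
clock: 12.25
position: [0.5513, -0.2247, 0.0915]
ee_rot: [-3.109, -0.45, -0.001]
force: [-4.2, 1.3, 11.1]
width: 0.695
```

Contact came at TCP z = 0.0915, the predicted home height. Releasing, then on to the second tub.

Emit:
{"fn": "jog_arm", "kwargs": {
  "moves": [
    {"fingers": -1, "xyz": [0, 0, -0.1], "angular": [0, 0, 0]},
    {"fingers": -1, "xyz": [0, 0, -0.1], "angular": [0, 0, 0]},
    {"fingers": -1, "xyz": [0, 0, -0.1], "angular": [0, 0, 0]},
    {"fingers": -1, "xyz": [0, 0, -0.1], "angular": [0, 0, 0]},
    {"fingers": -1, "xyz": [0, 0, -1], "angular": [0, 0, 0]},
    {"fingers": -1, "xyz": [0, 0, -4], "angular": [0, 0, 0]},
    {"fingers": -1, "xyz": [0, 0, -9], "angular": [0, 0, 0]},
    {"fingers": -1, "xyz": [0, 0, -14], "angular": [0, 0, 0]},
    {"fingers": -1, "xyz": [0, 0, -19], "angular": [0, 0, 0]},
    {"fingers": -1, "xyz": [1.3, -5, -23], "angular": [0, 0, -0.1]},
    {"fingers": -1, "xyz": [2.6, -10, -26], "angular": [0, 0, -0.2]},
    {"fingers": -1, "xyz": [4, -15, -26], "angular": [0, 0, -0.3]}
  ]
}}

```text
clock: 13.75
position: [0.5478, -0.0688, 0.3535]
ee_rot: [3.005, 0.913, 0.008]
force: [0.7, -0.5, -0.3]
width: 0.994
```

Emit:
{"fn": "jog_arm", "kwargs": {
  "moves": [
    {"fingers": -1, "xyz": [2.5, -3.5, 0], "angular": [0, 0, -0.1]},
    {"fingers": -1, "xyz": [2.5, -3.5, 0], "angular": [0, 0, -0.1]},
    {"fingers": -1, "xyz": [2.5, -3.5, 0], "angular": [0, 0, -0.1]},
    {"fingers": -1, "xyz": [2.5, -3.5, 0], "angular": [0, 0, -0.1]}
  ]
}}

```text
clock: 14.25
position: [0.5482, -0.0282, 0.3506]
ee_rot: [2.959, 1.054, 0.0]
force: [-0.6, 0.3, -0.7]
width: 0.996
```

```bash
python3 - <<'E'
from h import *
s=arm.observe(); print(s['clock'],s['position'],s['ee_rot'],s['width'],s['joints'].round(2))
im=imaging.get_image('wrist'); cv2.imwrite('pics/w6.png',im[:,:,::-1])
np.save('w6.npy',np.r_[s['position'],s['ee_rot']])
u=proj(cam('wrist',s),[[.545,-.02,.092]])[0]; print(u)
u=tuple(int(v) for v in u)
for t in (40,):wtub(im,s,u,.092,(150,170,190,200),25)
E
```

```text
14.25 [ 0.54824823 -0.02824494  0.35060038] [2.95893046e+00 1.05422250e+00 2.68168727e-04] 0.9964304427864683 [-0.64  0.25  0.78  1.57 -0.18  1.4  -0.73]
[275.46085102 168.11997822]
150 [ 251  130   59  100 4493] c 534.4 -33.4 size 123.2 62.9 yaw 32.8 tool dxy cm [-1.4  -0.47] turn rad 0.112
170 [ 251  128   59  102 4611] c 535.1 -33.0 size 124.9 62.9 yaw 32.8 tool dxy cm [-1.32 -0.46] turn rad 0.112
190 [ 251  124   59  106 4805] c 537.4 -31.5 size 130.5 62.9 yaw 32.8 tool dxy cm [-1.04 -0.43] turn rad 0.112
200 [ 251  124   59  106 4805] c 537.4 -31.5 size 130.5 62.9 yaw 32.8 tool dxy cm [-1.04 -0.43] turn rad 0.112
```

View pics/w6.png

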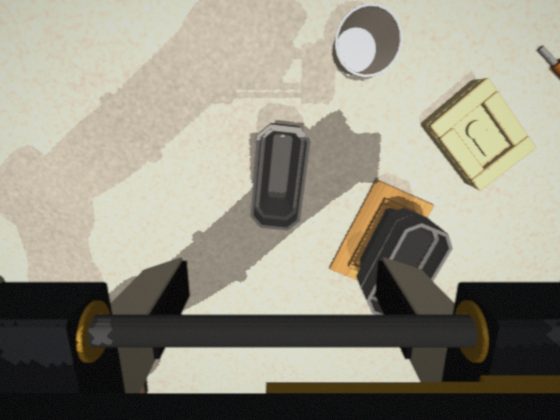

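The second tub's rim measures 130.5 x 63 mm, centred near (281,177), with the gripper clear of the stack at (405,260). Picking it up.

Emit:
{"fn": "jog_arm", "kwargs": {
  "moves": [
    {"fingers": -1, "xyz": [-1.05, -0.43, 5], "angular": [0, 0, 0.112]},
    {"fingers": -1, "xyz": [-1.05, -0.43, 10], "angular": [0, 0, 0.112]},
    {"fingers": -1, "xyz": [-1.05, -0.43, 15], "angular": [0, 0, 0.112]},
    {"fingers": -1, "xyz": [-1.05, -0.43, 20], "angular": [0, 0, 0.112]},
    {"fingers": -1, "xyz": [-1.05, -0.43, 24], "angular": [0, 0, 0.112]},
    {"fingers": -1, "xyz": [-1.05, -0.43, 27], "angular": [0, 0, 0.112]},
    {"fingers": -1, "xyz": [-1.05, -0.43, 29], "angular": [0, 0, 0.112]},
    {"fingers": -1, "xyz": [-1.05, -0.43, 29.9], "angular": [0, 0, 0.112]},
    {"fingers": -1, "xyz": [-1.05, -0.43, 29.9], "angular": [0, 0, 0.112]},
    {"fingers": 1, "xyz": [-1.05, -0.43, 29.9], "angular": [0, 0, 0.112]},
    {"fingers": 1, "xyz": [-1.05, -0.43, 29.9], "angular": [0, 0, 0.112]},
    {"fingers": 1, "xyz": [-1.05, -0.43, 29.9], "angular": [0, 0, 0.112]}
  ]
}}

```text
clock: 15.8
position: [0.5379, -0.0297, 0.0518]
ee_rot: [3.012, 0.892, 0.002]
force: [0.7, -1.0, -0.4]
width: 0.726
```

Emit:
{"fn": "jog_arm", "kwargs": {
  "moves": [
    {"fingers": 1, "xyz": [0, 0, 0], "angular": [0, 0, 0]},
    {"fingers": 1, "xyz": [0, 0, 0], "angular": [0, 0, 0]},
    {"fingers": 1, "xyz": [0, 0, 0], "angular": [0, 0, 0]}
  ]
}}

```text
clock: 16.18
position: [0.5379, -0.0298, 0.0517]
ee_rot: [-3.012, -0.892, -0.001]
force: [-0.7, 0.4, 5.6]
width: 0.693
```

Emit:
{"fn": "jog_arm", "kwargs": {
  "moves": [
    {"fingers": 1, "xyz": [0, 0, -1], "angular": [0, 0, 0]},
    {"fingers": 1, "xyz": [0, 0, -5], "angular": [0, 0, 0]},
    {"fingers": 1, "xyz": [0, 0, -10], "angular": [0, 0, 0]},
    {"fingers": 1, "xyz": [0, 0, -15], "angular": [0, 0, 0]},
    {"fingers": 1, "xyz": [0, 0, -20], "angular": [0, 0, 0]},
    {"fingers": 1, "xyz": [0, 0, -25], "angular": [0, 0, 0]},
    {"fingers": 1, "xyz": [-4, 2, -29], "angular": [0, 0, 0.06]},
    {"fingers": 1, "xyz": [-8, 4.5, -32], "angular": [0, 0, 0.12]},
    {"fingers": 1, "xyz": [-12, 7, -34.5], "angular": [0, 0, 0.18]},
    {"fingers": 1, "xyz": [-16, 9.5, -34.5], "angular": [0, 0, 0.24]},
    {"fingers": 1, "xyz": [-20, 12, -34.5], "angular": [0, 0, 0.287]},
    {"fingers": 1, "xyz": [-22, 13.3, -34.5], "angular": [0, 0, 0.287]}
  ]
}}

```text
clock: 17.68
position: [0.4231, -0.2638, 0.3968]
ee_rot: [-3.11, -0.444, -0.0]
force: [1.1, -0.2, -2.0]
width: 0.695
```

Emit:
{"fn": "jog_arm", "kwargs": {
  "moves": [
    {"fingers": 1, "xyz": [0, 0, 0], "angular": [0, 0, 0]},
    {"fingers": 1, "xyz": [0, 0, 0], "angular": [0, 0, 0]},
    {"fingers": 1, "xyz": [0, 0, 0], "angular": [0, 0, 0]}
  ]
}}

```text
clock: 18.05
position: [0.426, -0.26, 0.3962]
ee_rot: [-3.108, -0.455, 0.0]
force: [0.4, 0.5, -1.4]
width: 0.699
```

```bash
python3 - <<'E'
from h import *
s=arm.observe(); print(s['clock'],s['position'],s['ee_rot'],s['width'],s['force'])
im=imaging.get_image('wrist'); cv2.imwrite('pics/w7.png',im[:,:,::-1])
np.save('w7.npy',np.r_[s['position'],s['ee_rot']])
print(proj(cam('wrist',s),[[.5505,-.2245,.132]]))
hsv=cv2.cvtColor(im,cv2.COLOR_RGB2HSV)
print(hsv[134:160,280,2],hsv[200,190:225,2],hsv[200,350:375,2])
E
```

```text
18.05 [ 0.42600468 -0.26003128  0.39620782] [-3.10807509e+00 -4.55092294e-01  4.09751976e-04] 0.6987925856363947 [ 0.4235654   0.53501447 -1.4421714 ]
[[284.02669438  55.74843071]]
[167 165 165 164 167 170 170 168 165 163 156 121  75  59  58  58  59  58
  58  58  66 105 150 164 163 165] [215 184 174 173 171 170 168 165 169 169 169 161 155 154 154 154 155 154
 153 153 140 106  66  51  48  48  49  49  45  47  48  48  49  51  56] [ 48  47  57  68  79  80  80  81  81  80  81  84 117 191 232 239 240 239
 240 240 240 240 240 240 240]
```

View pics/w7.png

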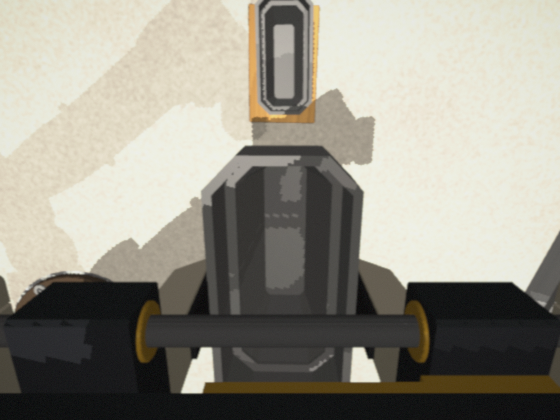

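The stack's top tub is centred near (285,56) and is upright over the base. The held tub's front edge is at row 155, compared with 148 last time, so it sits a few mm further back in the jaws.

```bash
python3 - <<'E'
from h import *
p=np.load('w7.npy'); st=dict(position=p[:3],ee_rot=p[3:]); Rt=R.from_rotvec(p[3:]).as_matrix()
im=cv2.imread('pics/w7.png'); hsv=cv2.cvtColor(im,cv2.COLOR_BGR2HSV).astype(int)
m=(hsv[...,1]<60)&(hsv[...,2]<205)
E=[]
for r in range(25,96,10):
    c=np.arange(240,330); k=m[r,240:330]; l=285
    L=285; 
    while m[r,L-1]: L-=1
    Rr=285
    while m[r,Rr+1]: Rr+=1
    E.append((r,L-.5,Rr+.5))
b=90
while m[b+1,285]: b+=1
print(E,b, hsv[b-3:b+5,285,1:].tolist())
E=np.array(E); c=cam('wrist',st)
f=lambda uv:(np.c_[toplane(c,uv,.132)-p[:2],np.zeros(len(uv))]@Rt)[:,:2]*100
l=f(E[:,[1,0]]);r=f(E[:,[2,0]]); mid=(l+r)/2
print('w',(r-l)[:,1].round(2),'mid',mid.round(2).tolist()); print('slopes',[np.polyfit(q[:,0],q[:,1],1).round(4).tolist() for q in(l,r,mid)])
print('bottom',f(np.array([[285,b+.5]])))
h=cam('wrist',dict(position=np.zeros(3),ee_rot=np.zeros(3)))
print('held',toplane(h,[[280,147.6],[280,155.2],[201.5,200],[362.3,200]],-.0403))
E
```

```text
[(25, 255.5, 312.5), (35, 255.5, 312.5), (45, 255.5, 312.5), (55, 256.5, 312.5), (65, 256.5, 311.5), (75, 256.5, 311.5), (85, 257.5, 311.5), (95, 257.5, 311.5)] 113 [[19, 106], [17, 90], [18, 97], [37, 104], [103, 154], [133, 220], [139, 219], [142, 191]]
w [6.29 6.34 6.38 6.32 6.26 6.31 6.24 6.29] mid [[16.07, 0.16], [15.07, 0.16], [14.05, 0.16], [13.02, 0.22], [11.98, 0.16], [10.91, 0.17], [9.83, 0.22], [8.74, 0.23]]
slopes [[-0.013, -2.8056], [-0.0049, 3.3973], [-0.0089, 0.2958]]
bottom [[6.6603482  0.29079202]]
held [[ 0.06584039 -0.00113504]
 [ 0.06297056 -0.00114017]
 [ 0.04526753 -0.03226378]
 [ 0.04527167  0.03141996]]
```

Emit:
{"fn": "jog_arm", "kwargs": {
  "moves": [
    {"fingers": 1, "xyz": [4, 0.23, 1], "angular": [0, 0, -0.01]},
    {"fingers": 1, "xyz": [8, 0.23, 3], "angular": [0, 0, -0.01]},
    {"fingers": 1, "xyz": [12, 0.23, 6], "angular": [0, 0, -0.01]},
    {"fingers": 1, "xyz": [13.35, 0.23, 10], "angular": [0, 0, -0.01]},
    {"fingers": 1, "xyz": [13.35, 0.23, 14], "angular": [0, 0, -0.01]},
    {"fingers": 1, "xyz": [13.35, 0.23, 18], "angular": [0, 0, -0.01]},
    {"fingers": 1, "xyz": [13.35, 0.23, 20.5], "angular": [0, 0, -0.01]},
    {"fingers": 1, "xyz": [13.35, 0.23, 22], "angular": [0, 0, -0.01]},
    {"fingers": 1, "xyz": [13.35, 0.23, 23], "angular": [0, 0, -0.01]},
    {"fingers": 1, "xyz": [13.35, 0.23, 23], "angular": [0, 0, -0.01]},
    {"fingers": 1, "xyz": [13.35, 0.23, 23], "angular": [0, 0, -0.01]}
  ]
}}

```text
clock: 19.48
position: [0.5546, -0.2257, 0.1672]
ee_rot: [3.106, 0.467, 0.002]
force: [-1.4, 0.3, -1.3]
width: 0.697
```

Emit:
{"fn": "jog_arm", "kwargs": {
  "moves": [
    {"fingers": 1, "xyz": [0, 0, 1], "angular": [0, 0, 0]},
    {"fingers": 1, "xyz": [0, 0, 2], "angular": [0, 0, 0]},
    {"fingers": 1, "xyz": [0, 0, 2.8], "angular": [0, 0, 0]},
    {"fingers": 1, "xyz": [0, 0, 3.3], "angular": [0, 0, 0]},
    {"fingers": 1, "xyz": [0, 0, 3.7], "angular": [0, 0, 0]},
    {"fingers": 1, "xyz": [0, 0, 3.9], "angular": [0, 0, 0]},
    {"fingers": 1, "xyz": [0, 0, 3.9], "angular": [0, 0, 0]}
  ]
}}

```text
clock: 20.35
position: [0.5541, -0.2254, 0.1273]
ee_rot: [3.107, 0.467, 0.0]
force: [0.5, 0.4, -0.3]
width: 0.697
```

Emit:
{"fn": "jog_arm", "kwargs": {
  "moves": [
    {"fingers": 1, "xyz": [0, -0.12, 0], "angular": [0, 0, 0]},
    {"fingers": 1, "xyz": [0, -0.12, 0.15], "angular": [0, 0, 0]},
    {"fingers": 1, "xyz": [0, -0.12, 0.3], "angular": [0, 0, 0]},
    {"fingers": 1, "xyz": [0, -0.12, 0.4], "angular": [0, 0, 0]},
    {"fingers": 1, "xyz": [0, -0.12, 0.4], "angular": [0, 0, 0]}
  ]
}}

```text
clock: 20.98
position: [0.5538, -0.2242, 0.124]
ee_rot: [-3.106, -0.467, -0.001]
force: [-2.5, 2.2, 8.0]
width: 0.693
```

Contact at z = 0.1240, against a predicted 0.1237. Releasing and backing off.

Emit:
{"fn": "jog_arm", "kwargs": {
  "moves": [
    {"fingers": -1, "xyz": [0, 0, 0], "angular": [0, 0, 0]},
    {"fingers": -1, "xyz": [0, 0, 0], "angular": [0, 0, 0]},
    {"fingers": -1, "xyz": [0, 0, 0], "angular": [0, 0, 0]},
    {"fingers": -1, "xyz": [0, 0, 0], "angular": [0, 0, 0]},
    {"fingers": -1, "xyz": [0, 0, 0], "angular": [0, 0, 0]},
    {"fingers": -1, "xyz": [0, 0, -1], "angular": [0, 0, 0]},
    {"fingers": -1, "xyz": [0, 0, -4], "angular": [0, 0, 0]},
    {"fingers": -1, "xyz": [0, 0, -9], "angular": [0, 0, 0]},
    {"fingers": -1, "xyz": [0, 0, -14], "angular": [0, 0, 0]},
    {"fingers": -1, "xyz": [-3, 0, -18], "angular": [0, 0, 0]},
    {"fingers": -1, "xyz": [-6, 0, -20], "angular": [0, 0, 0]},
    {"fingers": -1, "xyz": [-6, 0, -20], "angular": [0, 0, 0]}
  ]
}}

```text
clock: 22.48
position: [0.4949, -0.2441, 0.326]
ee_rot: [3.107, 0.462, 0.006]
force: [-0.1, 0.0, -0.8]
width: 1.0
```

```bash
python3 - <<'E'
from h import *
s=arm.observe(); print(s['clock'],s['position'],s['width'])
a=imaging.get_image('side');b=imaging.get_image('scene')
cv2.imwrite('pics/s8.png',np.hstack([cv2.resize(a[90:210,230:350],(400,400),interpolation=2),cv2.resize(b[100:220,170:290],(400,400),interpolation=2)])[:,:,::-1])
# bystander check: difference away from the work
for n,im,bx in(('side',a,[(205,145,255,190),(205,190,245,240),(145,305,260,345)]),('scene',b,[(150,205,210,250),(228,225,265,272),(310,278,378,340)])):
    o=cv2.imread(f'pics/{n}0.png')[:,:,::-1].astype(int)
    print(n,[float(np.abs(o-im)[y0:y1,x0:x1].mean().round(2)) for x0,y0,x1,y1 in bx])
E
```

```text
22.475 [ 0.49492531 -0.24410632  0.32602431] 0.9996601935573262
side [1.84, 1.9, 1.75]
scene [2.67, 3.03, 2.6]
```

View pics/s8.png

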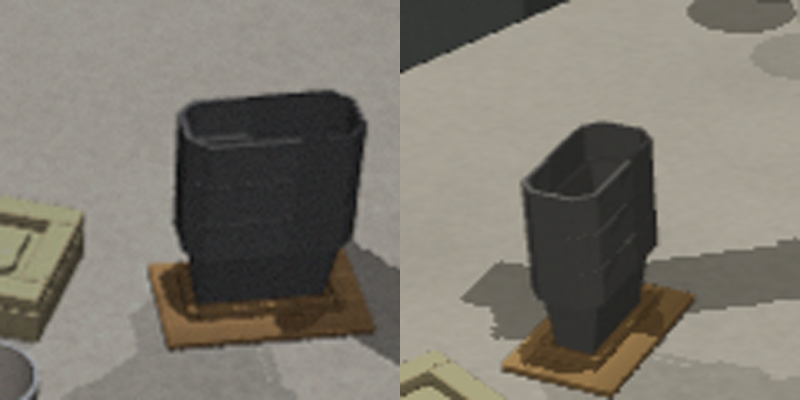

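Both views show three flush collars forming one upright stack in the tray, and the bystanders haven't moved. Handing in.

```bash
python3 -c "
from cell import job; print(job.sign_off())"
```

```text
the job is handed in; nothing more can be done
None
```

I nested both loose tubs into the one in the tray, let go of the stack and backed the gripper clear. I handed the job in at about 22.5 s of the 64 s allowed.

- **Seating:** the tubs came to rest at TCP heights of 0.0915 m and 0.1240 m, against 0.0915 m and 0.1237 m predicted for fully home. The contact forces read 11 N and 8 N. The last side and scene pictures show three flush collars in one upright stack.
- **Bystanders:** the picture areas around the mould half, cup and spatula differ from the start only at noise level.
- **What disagreed:** the fingertips sit about 19 mm behind the reported TCP, not 17 mm ahead as stated. My first grasp therefore closed on air above the tub. I measured the offset in two camera views, lowered the grasp by 34 mm, and used that height for the rest of the job.
- **Small correction:** the second tub was about 1.4 mm off sideways while being lowered, so I corrected it by 1.2 mm before seating it.

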